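Build the roller spacer stack on the spindle and bed it down

ROBOT

A 6-joint arm with a two-finger parallel gripper is mounted at the origin on the work surface. World frame = base frame: x ahead of the robot, y to its left, z up, the work surface at z = 0. Lengths are in m, angles in rad, forces in N, time in s.
With the tool pointing down it reaches from about 0.25 to 0.775 m from the base axis. Payload 4 kg.
Tool frame: the origin (TCP) lies between the finger pads; the fingertips stand 25 mm ahead of it and the grasp point (between the pads) lies 6 mm ahead of it (robot.tip_reach is the distance from the TCP to the fingertips, in m); z points along the fingers, y is the line along which they close (so a half turn about z gives the same grasp; the last joint's range is limited). The gripper opens to 94 mm and grips with 3 to 60 N. Pads are 16 mm wide; open, the fingers measure 119 mm over their backs; the gripper's body (75 mm by 177 mm) begins 78 mm behind the grasp point.
Start: joints at [-1.397, 0.087, 1.371, -0, 1.684, -0.103], TCP at [0.15, -0.529, 0.231] pointing down, gripper open.
Joint ranges: [-3.1, 3.1], [-0.76, 2.03], [0.27, 2.55], [-1.08, 4.22], [0.17, 2.65], [-2.57, 2.57]. Speed limits (rad/s): [2.79, 2.79, 3.14, 3.14, 3.14, 3.14].

INTERFACE

Orientations are given as [roll, pitch, yaw] about the fixed x, y, z axes, in that order (R = Rz(yaw) Ry(pitch) Rx(roll)).
In Python, from bench import sensors, snapshot, camera_info, ticket, robot gives the robot as it stands.
- The arm moves only by the tool arm_command, never from a script. Its argument "plan" is a list of rows, each an object with "grip": the closure, from -1 (fully open) to 1 (shut); "slide": the shift along the tool's x, y, z normalised to -1 to 1, where 1 is 500 mm, a list of three; "spin": the turn about the tool's z normalised to -1 to 1, where 1 is 5 degrees. A call has 1 to 10 rows; each row shifts and turns the commanded pose from where the row before left it, along the tool's axes as they then stand; what a row does not reach is not made up. A row lasts 1/8 s, in which the tool goes at most 62.5 mm and 10.7 degrees, less where a joint would pass 70% of its speed; a pose out of reach is approached as far as the arm can. A call with a number of a shift or a turn outside -1 to 1 is refused whole. A call with a gripper value outside its range is refused whole. The fingers move at their own pace and stop on an object; the grip force is fixed at half the most. Time passes only in rows, so rows that do not move let the fingers close. It gives the time, the measured TCP pose, the force, the opening and the grip force at its end, in the units of the state.
- sensors.get_obs(): the state, without advancing time (a new reading comes with each control period).
- snapshot(name): name is "side" or "top"; returns the picture (480x640x3 uint8, red, green, blue); there is no depth.
- camera_info(name): a dict with "fx", "fy", "cx", "cy" (pixels), "position" and "rotation" of the camera in the world. Camera axes: x right, y up, looking along -z (the intrinsics and any distortion apply to the point x, -y, -z); pixel columns grow to the right and rows downward; lengths in m; the calibration is good to about 2 mm. A picture is of the moment at which its call begins. camera_info takes no time and is no camera call.
- ticket.close_job(): hands the job in; it is judged then, once.
The state is a dict: "time": time; "joint_positions": joint angles; "qvel": joint speeds; "joint_torque": joint torques, N m; "tool_pos": TCP position; "ee_rot": TCP orientation; "wrist_force": force on the tool from outside, world axes, zero at the start; "wrist_torque": the same for the moment, N m; "width": finger opening in m; "finger_force": force on a finger pad.
Only numpy, scipy, OpenCV 4.12 (cv2) and the standard library are available. Lean on these libraries where they do the work, as an engineer would, in place of code of your own. Each camera call takes 0.05 s, during which the arm holds its last target. There are 200 camera calls.

TASK

Thread the three spacers onto the upright spindle of the green stand in order of size, the large silver one first, then the medium brass one, then the small black one on top. Then push the whole stack down by the small spacer, against the drag of the sleeve under it, until you feel it meet its cushioned stop; lean on it there with about 16 N for a second, never loading the spindle stand or a spacer beyond 25 N at any time, then let go and move clear. Leave the other things on the bench where they are.

Things in the scene. Friction and masses are not known exactly. Their poses are not given: they have to be found in the camera images.
- stand: Build stand, fixed to the bench: green base 120 x 120 x 18 mm, plain vertical steel spindle of 16 mm diameter in its middle. Origin: centre of the base's underside, on the bench and on the spindle's axis; z up. Round the spindle: a copper drag sleeve, 27 mm diameter, whose flat top carries the stack; lower down, a black rubber cushion, 46 mm diameter, on a brass nut.
- spindle_tip (a point): Tip of the spindle, on its axis, 108 mm above the bench, 7 mm diameter there. It widens downwards to the full 16 mm at 98 mm above the bench.
- stop_lowest (a point): Fixed mark on the spindle's axis 30 mm above the bench: the lowest place where the cushion's top, the stop for the large spacer's underside, can be. The nut was set by hand and is not measured: the cushion's top lies anywhere from 0 to 14 mm above this mark. The cushion yields 1 mm for every 8 N, up to 4 mm, and springs back.
- sleeve (a joint): Drag sleeve: how far (m) it has been pushed down. At 0 its top is 50 mm above the bench; it starts 0 to 3 mm down. It slides down only under about 7 N in all (the three spacers weigh at most 4 N together and rest on it without moving it), stays where it is left and has no spring.
- spacer_large: Large spacer: silver aluminium ring, 60 mm outside diameter, 18.5 mm bore, 14 mm high, lying flat on the bench; about 0.1 kg. Origin: centre of the underside; z along the bore.
- spacer_medium: Medium spacer: brass ring, 48 mm outside diameter, 18.5 mm bore, 14 mm high, lying flat on the bench; about 0.16 kg. Origin: centre of the underside; z along the bore.
- spacer_small: Small spacer: black ring, 36 mm outside diameter, 18.5 mm bore, 14 mm high, lying flat on the bench; about 0.06 kg. Origin: centre of the underside; z along the bore.
- reel: Bystander: tin rewind reel lying flat, 180 mm diameter, 24 mm high. Origin: centre of the underside.
- lamp_knob: Bystander: cast iron lamp adjuster knob standing on its boss, 56 mm diameter, 32 mm high. Origin: centre of the underside.
- stopper: Bystander: green glass bottle stopper standing on its head, 34 mm diameter, 40 mm high. Origin: centre of the underside.
- gate_spring: Bystander: brass gate spring standing on end, 22 mm diameter, 30 mm high. Origin: centre of the underside.
- film_core: Bystander: yellow plastic film core (a ring), 50 mm diameter, 25 mm bore, 35 mm high; not part of the stack. Origin: centre of the underside.
- screwdriver: Bystander: screwdriver lying flat, 170 mm long. Origin: on its long axis, at bench height.
Things that resemble listed ones, but are neither listed nor needed, are in the scene too. Of the things like the spacer_large, leave any that is blue or pink; of the rest the larger one is meant.

How it is judged:
By the outcome, as a careful person would: the job done as asked, in the order asked, and still so for the second after the job is handed in, with the robot touching nothing.
It also fails if it takes over 72 s, if anything falls off the work surface, if the arm or the gripper's body presses on something with over 40 N, if the wrist force passes 120 N, or if a joint passes its speed limit or range.

## Working session

There is one attempt and no reset: what is moved stays moved. The work goes in short steps, Python scripts to look and compute and a tool call to move; the robot and the scene stay as the last step left them, time stands still between calls to the robot, and variables do not carry over. Pictures are saved under pics/ and viewed, at most 10 in all, crops included, and the job is handed in when it is done.

Besides the shell and the picture viewer there is one more tool, called after ">>>" as a command line: name --argument value ..., lists and objects as JSON in quotes. arm_command: Moves the arm, as the interface text tells. Scaled input: -1 to 1 covers 500 mm each way for a shift and 5 degrees each way for a turn. Its arguments: {"type":"object","properties":{"plan":{"type":"array","items":{"type":"object","properties":{"grip":{"type":"number"},"slide":{"type":"array","items":{"type":"number"}},"spin":{"type":"number"}}}}},"required":["plan"]}

```bash
ls; mkdir -p pics; cat > h.py <<'E'
import numpy as np,cv2
from bench import sensors,snapshot,camera_info,ticket,robot
def pix2w(cam,u,v,z):
    c=camera_info(cam);d=c.get('distortion',None)
    K=np.array([[c['fx'],0,c['cx']],[0,c['fy'],c['cy']],[0,0,1.]])
    p=cv2.undistortPoints(np.array([[[u,v]]],float),K,None if d is None else np.array(d,float))[0,0]
    r=np.array(c['rotation'])@np.array([p[0],-p[1],-1.]);o=np.array(c['position'])
    return o+r*(z-o[2])/r[2]
def w2pix(cam,P):
    c=camera_info(cam);q=np.array(c['rotation']).T@(np.array(P)-np.array(c['position']))
    return np.array([c['cx']+c['fx']*q[0]/-q[2],c['cy']-c['fy']*q[1]/-q[2]])
E
python3 - <<'E'
from h import *
for n in('top','side'):
    cv2.imwrite(f'pics/{n}0.png',snapshot(n)[:,:,::-1]); print(n,camera_info(n))
print(sensors.get_obs())
E
```

```text
pics
top {'fx': 484.8874339754322, 'fy': 484.8874339754322, 'cx': 305.96222182809356, 'cy': 232.5874205849269, 'position': array([4.03921786e-01, 8.32944467e-04, 1.10990571e+00]), 'rotation': array([ 0.10828417,  0.02747586, -1.54557114])}
side {'fx': 502.9475967929671, 'fy': 502.9475967929671, 'cx': 315.75404119801937, 'cy': 246.9776060550303, 'position': array([0.35898624, 1.01522016, 0.74480926]), 'rotation': array([ 1.00042962,  0.0082792 , -2.97377265])}
{'time': 0.1, 'joint_positions': array([-1.39709177e+00,  8.79355836e-02,  1.37209100e+00, -3.55351443e-05,
        1.68362619e+00, -1.03122898e-01]), 'qvel': array([-0.0013961 , -0.00052546, -0.00332562,  0.0009434 ,  0.00127064,
       -0.000783  ]), 'joint_torque': array([ 2.11857252e-03, -3.41252553e+01, -3.03300655e+01,  7.19745504e-02,
        3.04108928e-02, -9.51707671e-05]), 'tool_pos': array([ 0.15021225, -0.52862355,  0.22939756]), 'ee_rot': array([-3.13953985e+00, -1.76938404e-04,  2.76823311e-01]), 'wrist_force': array([ 0.51283456, -0.41900376, -0.11096863]), 'wrist_torque': array([ 0.06486279,  0.0417933 , -0.0444349 ]), 'finger_force': 0.0, 'width': 0.09396271484049759}
```

```bash
sed -i "s/np.array(c\['rotation'\])/Rot(c['rotation'])/g; s/^def pix2w/from scipy.spatial.transform import Rotation\ndef Rot(r): return Rotation.from_euler('xyz',r).as_matrix()\ndef pix2w/" h.py; cat h.py | head -8
```

```text
import numpy as np,cv2
from bench import sensors,snapshot,camera_info,ticket,robot
from scipy.spatial.transform import Rotation
def Rot(r): return Rotation.from_euler('xyz',r).as_matrix()
def pix2w(cam,u,v,z):
    c=camera_info(cam);d=c.get('distortion',None)
    K=np.array([[c['fx'],0,c['cx']],[0,c['fy'],c['cy']],[0,0,1.]])
    p=cv2.undistortPoints(np.array([[[u,v]]],float),K,None if d is None else np.array(d,float))[0,0]
```

View pics/top0.png

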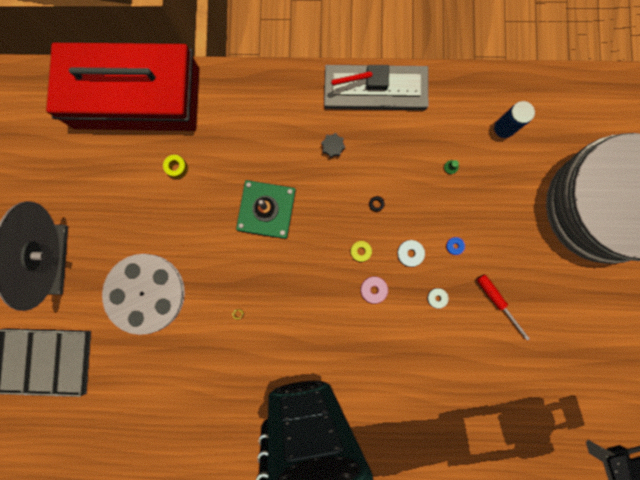

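View pics/side0.png

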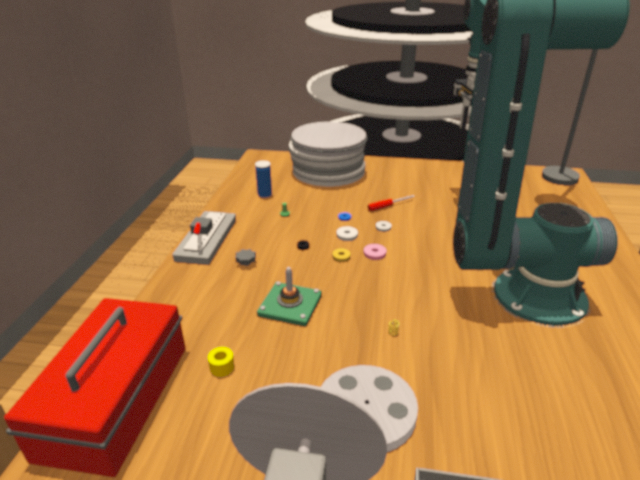

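The top view shows: large silver ring (411,253), brass (361,251), black (377,204), stand (266,209), and decoys: small silver (438,298), pink (374,290), blue (456,246). In the side view, large silver is at (347,233), brass (342,255), black (303,245) and the spindle tip about (289,268).

```bash
cat > seg.py <<'E'
from h import *
def centre(im,u,v,r=18):
    u,v=int(u),int(v);p=im[v-r:v+r+1,u-r:u+r+1].astype(float)
    b=np.median(np.r_[p[0],p[-1],p[:,0],p[:,-1]],axis=0)
    m=(np.linalg.norm(p-b,axis=2)>60).astype(np.uint8)
    n,l,s,c=cv2.connectedComponentsWithStats(m)
    k=1+np.argmin(np.linalg.norm(c[1:]-r,axis=1)-0.1*s[1:,4]**.5)
    cs,_=cv2.findContours((l==k).astype(np.uint8),cv2.RETR_EXTERNAL,cv2.CHAIN_APPROX_NONE)
    (x,y),ax,_=cv2.minAreaRect(max(cs,key=len))
    return u-r+x,v-r+y,ax
E
python3 - <<'E'
from seg import *
t=cv2.cvtColor(cv2.imread('pics/top0.png'),4);s=cv2.cvtColor(cv2.imread('pics/side0.png'),4)
for n,a,b in(('L',(411,253),(347,233)),('S2',(438,298),(384,226)),('M',(361,251),(342,255)),('B',(377,204),(303,245)),('pink',(374,290),(375,251))):
    x=centre(t,*a);y=centre(s,*b,r=14);print(n,x,pix2w('top',x[0],x[1],.012).round(4),y,pix2w('side',y[0],y[1],.009).round(4))
A=cv2.resize(t[170:250,226:306],(560,560),interpolation=2)
B=cv2.resize(s[255:330,250:325],(525,525),interpolation=2)
o=np.zeros((560,800,3),np.uint8)
o[:400,:400]=cv2.resize(A,(400,400));o[:400,400:]=cv2.resize(B,(400,400));cv2.imwrite('pics/c1.png',o[:400,:,::-1])
for x in((250,181),(294.5,187),(284,238),(238,232)):print(pix2w('top',*x,.018).round(4))
E
```

```text
L (411.00000190734863, 252.99999809265137, (26.870054244995117, 26.870054244995117)) [ 0.4815 -0.204   0.012 ] (346.5, 233.0, (14.0, 21.0)) [ 0.4829 -0.2004  0.009 ]
S2 (438.00000190734863, 298.0, (21.21320343017578, 19.798988342285156)) [ 0.3825 -0.264   0.012 ] (383.5, 226.0, (10.0, 15.0)) [ 0.3818 -0.2557  0.009 ]
M (361.0, 250.5, (19.0, 20.0)) [ 0.4845 -0.0915  0.012 ] (341.0, 253.0, (2.0, 0.0)) [ 0.4853 -0.0959  0.009 ]
B (376.00000190734863, 203.5, (14.849241256713867, 16.26345443725586)) [ 0.5929 -0.1243  0.012 ] (303.0, 245.0, (10.0, 12.0)) [ 0.5926 -0.1192  0.009 ]
pink (374.0, 290.0, (26.0, 26.0)) [ 0.3965 -0.1217  0.012 ] (375.0, 251.5, (15.0, 22.0)) [ 0.3967 -0.1171  0.009 ]
[0.6383 0.1656 0.018 ]
[0.6263 0.0627 0.018 ]
[0.5084 0.0833 0.018 ]
[0.5198 0.1885 0.018 ]
```

View pics/c1.png

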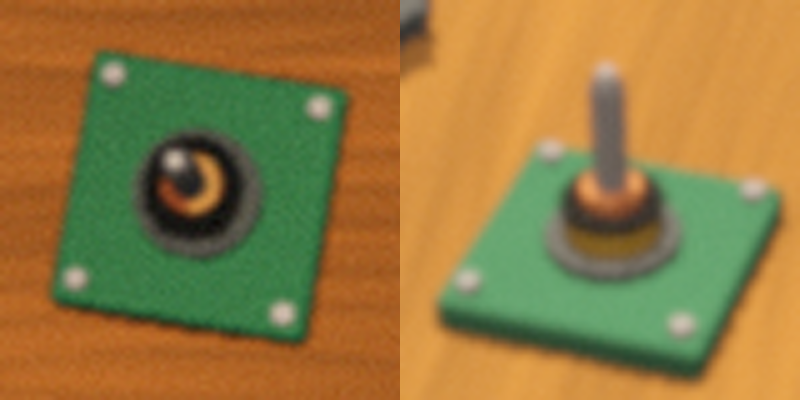

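The crop shows base corners at about (97,50), (348,90), (303,343), (52,302) and the tip at (174,157) on the left, and the tip at (606,66) on the right.

```bash
cat >> h.py <<'E'
def go(x,y,z=None,yaw=None):
    o=sensors.get_obs();p=np.array(o['tool_pos']);R=Rot(o['ee_rot'])
    t=np.array([x,y,p[2] if z is None else z])
    print('t',o['time'],'pos',p.round(4),'rot',np.array(o['ee_rot']).round(4),'slide(norm)',(R.T@(t-p)/.5).round(4),'dist',np.linalg.norm(t-p).round(4),'F',o['wrist_force'].round(2),'w',round(o['width'],4),'ff',o['finger_force'],'q6',o['joint_positions'][5].round(2))
E
python3 - <<'E'
from h import *
print(pix2w('top',265.5,208.75,.017),pix2w('top',260.3,200.9,.108),pix2w('side',288.1,266.9,.108))
go(.4815,-.2040)
E
```

```text
[0.57470852 0.12773079 0.017     ] [0.57691931 0.12868102 0.108     ] [0.57678536 0.12715055 0.108     ]
t 0.1 pos [ 0.1502 -0.5286  0.2294] rot [-3.1395e+00 -2.0000e-04  2.7680e-01] slide(norm) [ 0.8148 -0.4434  0.0011] dist 0.4638 F [ 0.51 -0.42 -0.11] w 0.094 ff 0.0 q6 -0.1
```

>>> arm_command --plan '[{"grip": -0.7, "slide": [0.08, -0.044, 0.02]}, {"grip": -0.7, "slide": [0.09, -0.049, 0.04]}, {"grip": -0.7, "slide": [0.1, -0.054, 0.04]}, {"grip": -0.7, "slide": [0.1, -0.054, 0.04]}, {"grip": -0.7, "slide": [0.1, -0.054, 0.04]}, {"grip": -0.7, "slide": [0.1, -0.054, 0.04]}, {"grip": -0.7, "slide": [0.1, -0.054, 0.02]}, {"grip": -0.7, "slide": [0.0844, -0.048, 0.0]}, {"grip": -0.7, "slide": [0.06, -0.032, 0.0]}, {"grip": -0.7, "slide": [0, 0, 0]}]'

```text
invalid input at $.plan[0]: expected keys grip, slide, spin
```

```bash
python3 - <<'E'
from h import *
go(.4815,-.2040,.028)
E
```

```text
t 0.1 pos [ 0.1502 -0.5286  0.2294] rot [-3.1395e+00 -2.0000e-04  2.7680e-01] slide(norm) [ 0.8147 -0.4426  0.4038] dist 0.5057 F [ 0.51 -0.42 -0.11] w 0.094 ff 0.0 q6 -0.1
```

>>> arm_command --plan '[{"grip": -0.7, "slide": [0.08, -0.044, 0.02], "spin": 0}, {"grip": -0.7, "slide": [0.09, -0.049, 0.04], "spin": 0}, {"grip": -0.7, "slide": [0.1, -0.054, 0.04], "spin": 0}, {"grip": -0.7, "slide": [0.1, -0.054, 0.04], "spin": 0}, {"grip": -0.7, "slide": [0.1, -0.054, 0.04], "spin": 0}, {"grip": -0.7, "slide": [0.1, -0.054, 0.04], "spin": 0}, {"grip": -0.7, "slide": [0.1, -0.054, 0.02], "spin": 0}, {"grip": -0.7, "slide": [0.0844, -0.048, 0.0], "spin": 0}, {"grip": -0.7, "slide": [0.06, -0.032, 0.0], "spin": 0}, {"grip": -0.7, "slide": [0, 0, 0], "spin": 0}]'

```text
time: 1.35
tool_pos: [0.4823, -0.203, 0.1098]
ee_rot: [-3.141, 0.001, 0.281]
wrist_force: [-0.8, -0.1, 0.2]
width: 0.0798
finger_force: 0.0
```

```bash
python3 - <<'E'
from h import *
go(.4815,-.2040,.028)
E
```

```text
t 1.35 pos [ 0.4823 -0.203   0.1098] rot [-3.1407e+00  8.0000e-04  2.8070e-01] slide(norm) [-0.0019  0.0017  0.1637] dist 0.0819 F [-0.82 -0.14  0.23] w 0.0798 ff 0.0 q6 0.78
```

>>> arm_command --plan '[{"grip": -0.7, "slide": [-0.001, 0.001, 0.05], "spin": 0}, {"grip": -0.7, "slide": [0, 0, 0.06], "spin": 0}, {"grip": -0.7, "slide": [0, 0, 0.04], "spin": 0}, {"grip": -0.7, "slide": [0, 0, 0.012], "spin": 0}, {"grip": -0.2, "slide": [0, 0, 0], "spin": 0}, {"grip": -0.2, "slide": [0, 0, 0], "spin": 0}, {"grip": -0.2, "slide": [0, 0, 0], "spin": 0}]'

```text
time: 2.22
tool_pos: [0.4817, -0.2057, 0.0307]
ee_rot: [3.14, -0.001, 0.277]
wrist_force: [0.6, -0.3, 2.3]
width: 0.0581
finger_force: 30.0
```

>>> arm_command --plan '[{"grip": -0.7, "slide": [0, 0, 0], "spin": 0}, {"grip": -0.7, "slide": [0, 0, 0], "spin": -1}, {"grip": -0.7, "slide": [0, 0, 0], "spin": -1}, {"grip": -0.7, "slide": [0, 0, 0], "spin": -1}, {"grip": -0.7, "slide": [0, 0, 0], "spin": -1}, {"grip": -0.7, "slide": [0, 0, 0], "spin": -1}, {"grip": -0.7, "slide": [0, 0, 0], "spin": -1}, {"grip": -0.7, "slide": [0, 0, 0], "spin": -1}, {"grip": -0.7, "slide": [0, 0, 0], "spin": -1}, {"grip": -0.7, "slide": [0, 0, 0], "spin": -1}]'

```text
time: 3.48
tool_pos: [0.4813, -0.2054, 0.0297]
ee_rot: [3.141, 0.0, 1.065]
wrist_force: [-0.5, -0.5, 0.2]
width: 0.0801
finger_force: 0.0
```

>>> arm_command --plan '[{"grip": -0.7, "slide": [0, 0, 0], "spin": -1}, {"grip": -0.7, "slide": [0, 0, 0], "spin": -1}, {"grip": -0.7, "slide": [0, 0, 0], "spin": -1}, {"grip": -0.7, "slide": [0, 0, 0], "spin": -1}, {"grip": -0.7, "slide": [0, 0, 0], "spin": -1}, {"grip": -0.7, "slide": [0, 0, 0], "spin": -1}, {"grip": -0.7, "slide": [0, 0, 0], "spin": -1}, {"grip": -0.7, "slide": [0, 0, 0], "spin": -1}, {"grip": -0.7, "slide": [0, 0, 0], "spin": -1}, {"grip": -0.2, "slide": [0, 0, 0], "spin": 0}]'

```text
time: 4.72
tool_pos: [0.4813, -0.2054, 0.0296]
ee_rot: [3.141, 0.0, 1.847]
wrist_force: [0.2, 0.6, -1.0]
width: 0.0732
finger_force: 0.0
```

>>> arm_command --plan '[{"grip": -0.2, "slide": [0, 0, 0], "spin": 0}, {"grip": -0.2, "slide": [0, 0, 0], "spin": 0}]'

```text
time: 4.97
tool_pos: [0.4813, -0.2054, 0.0296]
ee_rot: [3.141, 0.0, 1.847]
wrist_force: [0.9, -0.5, 0.2]
width: 0.0596
finger_force: 30.0
```

```bash
python3 - <<'E'
from h import *
go(.576,.128,.16)
E
```

```text
t 4.975 pos [ 0.4813 -0.2054  0.0296] rot [3.1411e+00 3.0000e-04 1.8470e+00] slide(norm) [ 0.5898  0.3641 -0.2608] dist 0.3703 F [ 0.92 -0.46  0.23] w 0.0596 ff 30.000440329313278 q6 -0.79
```

>>> arm_command --plan '[{"grip": -0.2, "slide": [0, 0, -0.06], "spin": 0}, {"grip": -0.2, "slide": [0, 0, -0.1], "spin": 0}, {"grip": -0.2, "slide": [0.06, 0.037, -0.1], "spin": 0}, {"grip": -0.2, "slide": [0.1, 0.062, 0], "spin": 0}, {"grip": -0.2, "slide": [0.1, 0.062, 0], "spin": 0}, {"grip": -0.2, "slide": [0.1, 0.062, 0], "spin": 0}, {"grip": -0.2, "slide": [0.1, 0.062, 0], "spin": 0}, {"grip": -0.2, "slide": [0.08, 0.049, 0], "spin": 0}, {"grip": -0.2, "slide": [0.05, 0.03, 0], "spin": 0}, {"grip": -0.2, "slide": [0, 0, 0], "spin": 0}]'

```text
time: 6.22
tool_pos: [0.5753, 0.13, 0.1586]
ee_rot: [-3.14, -0.0, 1.851]
wrist_force: [0.1, 0.4, -1.3]
width: 0.0599
finger_force: 30.0
```

>>> arm_command --plan '[{"grip": -0.2, "slide": [0, 0, 0], "spin": 0}]'

```text
time: 6.35
tool_pos: [0.5752, 0.1274, 0.159]
ee_rot: [-3.14, 0.001, 1.847]
wrist_force: [0.3, -0.8, -1.6]
width: 0.0597
finger_force: 30.0
```

```bash
python3 - <<'E'
from h import *
go(.576,.128,.145)
o=sensors.get_obs();p=np.array(o['tool_pos'])
s=snapshot('side');t=snapshot('top')
a=cv2.resize(s[200:330,225:355],(520,520),interpolation=2);b=cv2.resize(t[150:250,215:285],(280,400),interpolation=2)
O=np.zeros((520,800,3),np.uint8);O[:,:520]=a;O[:400,520:]=b
cv2.imwrite('pics/c2.png',O[:,:,::-1])
print(w2pix('side',p-[0,0,.0296]),w2pix('side',[.5768,.1272,.108]),w2pix('side',p-[0,0,.0156]))
E
```

```text
t 6.35 pos [0.5752 0.1274 0.159 ] rot [-3.1403e+00  7.0000e-04  1.8471e+00] slide(norm) [0.0007 0.0018 0.028 ] dist 0.014 F [ 0.25 -0.85 -1.56] w 0.0597 ff 29.99979928135872 q6 -0.15
[288.39472468 259.01307684] [288.08876669 266.91208095] [288.15199526 253.67006956]
```

View pics/c2.png

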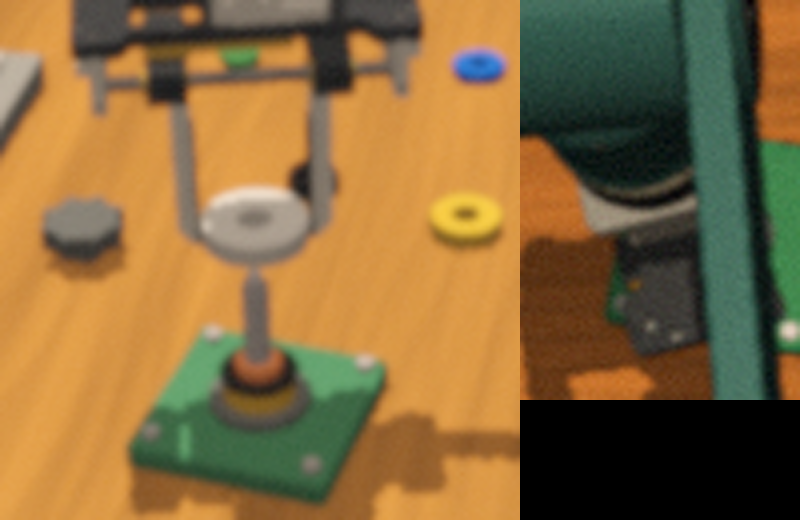

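The ring hangs level above the spindle: its top face centre is at crop (255,218), i.e. (288.2,254), matching the TCP projection. The tip is at about crop (256,268). I'll refine the spindle axis by fitting its columns.

```bash
python3 - <<'E'
from h import *
s=cv2.imread('pics/side0.png').astype(float);t=cv2.imread('pics/top0.png').astype(float)
# saturation-based: spindle grey vs orange/wood
for v in range(270,287,2):
    row=s[v,278:300];w=np.clip(120-(row.max(1)-row.min(1)),0,None);w[w<20]=0
    u=(w*np.arange(278,300)).sum()/w.sum()
    z=.108-(v-266.9)/(w2pix('side',[.5765,.128,.05])-w2pix('side',[.5765,.128,.108]))[1]*.058
    print(v,u.round(2),'pred',w2pix('side',[.5765,.128,z]).round(2),'du/dx',((w2pix('side',[.5775,.128,z])-w2pix('side',[.5765,.128,z]))[0]).round(2))
# screws on base, top view: bright grey blobs
p=t[170:250,226:306];m=((p.min(2)>130)).astype(np.uint8)
n,l,st,c=cv2.connectedComponentsWithStats(m);print(st[:,4],(c+[226,170]).round(2))
for i in range(1,n):print(pix2w('top',*(c[i]+[226,170]),.02).round(4))
go(.5765,.128,.145)
E
```

```text
270 288.38 pred [288.29 270.3 ] du/dx -0.44
272 288.27 pred [288.39 272.34] du/dx -0.44
274 288.35 pred [288.48 274.36] du/dx -0.44
276 288.52 pred [288.57 276.37] du/dx -0.44
278 288.72 pred [288.66 278.37] du/dx -0.44
280 288.8 pred [288.76 280.37] du/dx -0.44
282 286.1 pred [288.85 282.35] du/dx -0.43
284 285.26 pred [288.94 284.32] du/dx -0.43
286 288.4 pred [289.03 286.28] du/dx -0.43
[6360    8    9    4    8   11] [[265.49 209.5 ]
 [248.12 184.12]
 [289.33 190.89]
 [260.5  201.5 ]
 [240.5  225.  ]
 [282.18 232.18]]
[0.6305 0.1693 0.02  ]
[0.6166 0.0742 0.02  ]
[0.5907 0.1394 0.02  ]
[0.5357 0.1831 0.02  ]
[0.5214 0.0877 0.02  ]
t 6.45 pos [0.5754 0.1269 0.1593] rot [-3.1410e+00  5.0000e-04  1.8459e+00] slide(norm) [0.0015 0.0028 0.0286] dist 0.0144 F [ 0.09 -0.45 -1.62] w 0.0599 ff 29.999765306711197 q6 -0.15
```

>>> arm_command --plan '[{"grip": -0.2, "slide": [0.0017, 0.0028, 0.02], "spin": 0}, {"grip": -0.2, "slide": [0, 0, 0.02], "spin": 0}, {"grip": -0.2, "slide": [0, 0, 0.01], "spin": 0}, {"grip": -0.2, "slide": [0, 0, 0.01], "spin": 0}, {"grip": -0.2, "slide": [0, 0, 0], "spin": 0}]'

```text
time: 7.08
tool_pos: [0.5764, 0.1293, 0.1288]
ee_rot: [-3.141, -0.0, 1.848]
wrist_force: [0.3, -0.2, -2.0]
width: 0.0594
finger_force: 30.0
```

>>> arm_command --plan '[{"grip": -0.2, "slide": [0, 0, 0.006], "spin": 0}, {"grip": -0.2, "slide": [0, 0, 0.006], "spin": 0}, {"grip": -0.2, "slide": [0, 0, 0], "spin": 0}]'

```text
time: 7.45
tool_pos: [0.5765, 0.1294, 0.1232]
ee_rot: [-3.141, 0.0, 1.848]
wrist_force: [-0.5, 0.2, -1.9]
width: 0.0595
finger_force: 30.0
```

>>> arm_command --plan '[{"grip": -0.2, "slide": [-0.001, 0, 0.012], "spin": 0}, {"grip": -0.2, "slide": [0, 0, 0.012], "spin": 0}, {"grip": -0.2, "slide": [0, 0, 0.012], "spin": 0}, {"grip": -0.2, "slide": [0, 0, 0.012], "spin": 0}, {"grip": -0.2, "slide": [0, 0, 0], "spin": 0}]'

```text
time: 8.07
tool_pos: [0.5763, 0.1288, 0.0985]
ee_rot: [-3.14, -0.0, 1.848]
wrist_force: [0.0, 0.8, -1.5]
width: 0.0599
finger_force: 30.0
```

>>> arm_command --plan '[{"grip": -0.2, "slide": [0, 0, 0.012], "spin": 0}, {"grip": -0.2, "slide": [0, 0, 0.008], "spin": 0}, {"grip": -0.2, "slide": [0, 0, 0.006], "spin": 0}, {"grip": -0.2, "slide": [0, 0, 0.002], "spin": 0}, {"grip": -0.2, "slide": [0, 0, 0], "spin": 0}]'

```text
time: 8.7
tool_pos: [0.5769, 0.1289, 0.0855]
ee_rot: [3.142, 0.0, 1.848]
wrist_force: [-0.1, -0.7, -0.0]
width: 0.0598
finger_force: 30.0
```

>>> arm_command --plan '[{"grip": -0.2, "slide": [0, 0, 0.003], "spin": 0}, {"grip": -0.2, "slide": [0, 0, 0.003], "spin": 0}, {"grip": -0.2, "slide": [0, 0, 0], "spin": 0}]'

```text
time: 9.07
tool_pos: [0.5767, 0.1288, 0.0823]
ee_rot: [-3.141, 0.0, 1.848]
wrist_force: [-0.2, 0.5, -1.0]
width: 0.0596
finger_force: 30.0
```

>>> arm_command --plan '[{"grip": -0.2, "slide": [0, 0, 0.002], "spin": 0}, {"grip": -0.2, "slide": [0, 0, 0], "spin": 0}]'

```text
time: 9.32
tool_pos: [0.5768, 0.1289, 0.0814]
ee_rot: [-3.141, 0.0, 1.848]
wrist_force: [-0.2, -0.2, -0.4]
width: 0.0596
finger_force: 30.0
```

>>> arm_command --plan '[{"grip": -0.6, "slide": [0, 0, 0], "spin": 0}, {"grip": -0.6, "slide": [0, 0, 0], "spin": 0}, {"grip": -0.6, "slide": [0, 0, -0.03], "spin": 0}, {"grip": -0.6, "slide": [0, 0, -0.06], "spin": 0}, {"grip": -0.6, "slide": [0, 0, -0.08], "spin": 0}, {"grip": -0.6, "slide": [0, 0, 0], "spin": 0}]'

```text
time: 10.07
tool_pos: [0.5795, 0.1292, 0.1725]
ee_rot: [3.131, 0.002, 1.848]
wrist_force: [1.4, 0.5, -0.1]
width: 0.0752
finger_force: 0.0
```

```bash
python3 - <<'E'
from h import *
go(.4845,-.092,.03)
E
```

```text
t 10.075 pos [0.5795 0.1292 0.1725] rot [3.1310e+00 1.7000e-03 1.8476e+00] slide(norm) [-0.3732 -0.3067  0.2823] dist 0.2798 F [ 1.36  0.54 -0.06] w 0.0752 ff 0.0 q6 -0.15
```

>>> arm_command --plan '[{"grip": -0.4, "slide": [-0.05, -0.04, 0], "spin": 0}, {"grip": -0.4, "slide": [-0.09, -0.07, 0], "spin": 0}, {"grip": -0.4, "slide": [-0.09, -0.07, 0.02], "spin": 0}, {"grip": -0.4, "slide": [-0.08, -0.068, 0.04], "spin": 0}, {"grip": -0.4, "slide": [-0.0446, -0.03, 0.04], "spin": 0}, {"grip": -0.4, "slide": [-0.02, -0.02, 0.04], "spin": 0}, {"grip": -0.4, "slide": [0, 0, 0], "spin": 0}, {"grip": -0.4, "slide": [0, 0, 0], "spin": 0}]'

```text
time: 11.08
tool_pos: [0.4851, -0.0917, 0.097]
ee_rot: [3.141, 0.0, 1.848]
wrist_force: [-0.3, -0.2, 0.3]
width: 0.0657
finger_force: 0.0
```

```bash
python3 - <<'E'
from h import *
go(.4845,-.092,.03)
O=np.zeros((520,800,3),np.uint8)
s=snapshot('side')
O[:,:520]=cv2.resize(s[200:330,250:380],(520,520),interpolation=2)
cv2.imwrite('pics/c3.png',O[:,:520,::-1])
E
```

```text
t 11.075 pos [ 0.4851 -0.0917  0.097 ] rot [3.1408e+00 1.0000e-04 1.8479e+00] slide(norm) [-0.0003 -0.0015  0.134 ] dist 0.067 F [-0.28 -0.16  0.32] w 0.0657 ff 0.0 q6 -0.58
```

View pics/c3.png

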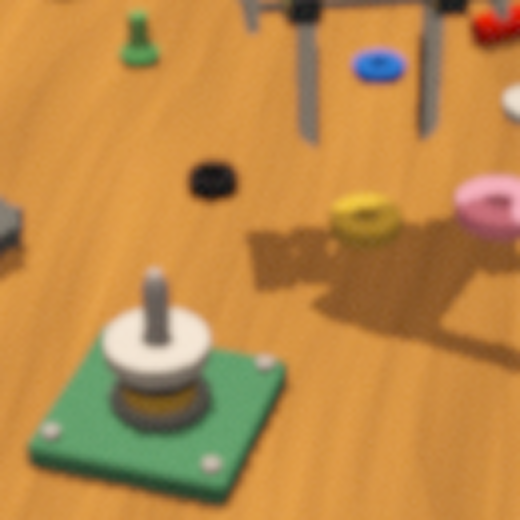

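The large ring sits flat on the sleeve around the spindle (crop (157,340)), and the brass ring at crop (366,218) lies between the open fingers.

>>> arm_command --plan '[{"grip": -0.4, "slide": [0, -0.001, 0.05], "spin": 0}, {"grip": -0.4, "slide": [0, 0, 0.05], "spin": 0}, {"grip": -0.4, "slide": [0, 0, 0.025], "spin": 0}, {"grip": -0.4, "slide": [0, 0, 0.009], "spin": 0}, {"grip": 0.1, "slide": [0, 0, 0], "spin": 0}, {"grip": 0.1, "slide": [0, 0, 0], "spin": 0}, {"grip": 0.1, "slide": [0, 0, 0], "spin": 0}, {"grip": -0.4, "slide": [0, 0, 0], "spin": 0}, {"grip": -0.4, "slide": [0, 0, 0], "spin": 1}, {"grip": -0.4, "slide": [0, 0, 0], "spin": 1}]'

```text
time: 12.38
tool_pos: [0.4841, -0.0922, 0.0294]
ee_rot: [-3.141, 0.0, 1.67]
wrist_force: [-0.4, 0.5, 0.5]
width: 0.0656
finger_force: 0.0
```

>>> arm_command --plan '[{"grip": -0.4, "slide": [0, 0, 0], "spin": 1}, {"grip": -0.4, "slide": [0, 0, 0], "spin": 1}, {"grip": -0.4, "slide": [0, 0, 0], "spin": 1}, {"grip": -0.4, "slide": [0, 0, 0], "spin": 1}, {"grip": -0.4, "slide": [0, 0, 0], "spin": 1}, {"grip": -0.4, "slide": [0, 0, 0], "spin": 1}, {"grip": -0.4, "slide": [0, 0, 0], "spin": 1}, {"grip": -0.4, "slide": [0, 0, 0], "spin": 1}, {"grip": -0.4, "slide": [0, 0, 0], "spin": 1}, {"grip": -0.4, "slide": [0, 0, 0], "spin": 1}]'

```text
time: 13.62
tool_pos: [0.4841, -0.0922, 0.0294]
ee_rot: [-3.141, 0.0, 0.797]
wrist_force: [-0.5, -0.0, -0.4]
width: 0.0659
finger_force: 0.0
```

>>> arm_command --plan '[{"grip": -0.4, "slide": [0, 0, 0], "spin": 1}, {"grip": -0.4, "slide": [0, 0, 0], "spin": 1}, {"grip": -0.4, "slide": [0, 0, 0], "spin": 1}, {"grip": -0.4, "slide": [0, 0, 0], "spin": 1}, {"grip": -0.4, "slide": [0, 0, 0], "spin": 1}, {"grip": -0.4, "slide": [0, 0, 0], "spin": 1}, {"grip": 0.1, "slide": [0, 0, 0], "spin": 0}, {"grip": 0.1, "slide": [0, 0, 0], "spin": 0}, {"grip": 0.1, "slide": [0, 0, 0], "spin": 0}]'

```text
time: 14.75
tool_pos: [0.4841, -0.0921, 0.0294]
ee_rot: [-3.141, 0.0, 0.277]
wrist_force: [-0.2, 0.3, -0.2]
width: 0.0466
finger_force: 30.0
```

```bash
python3 - <<'E'
from h import *
go(.5766,.1286,.165)
E
```

```text
t 14.75 pos [ 0.4841 -0.0921  0.0294] rot [-3.1413e+00  2.0000e-04  2.7740e-01] slide(norm) [ 0.2988 -0.3739 -0.2712] dist 0.275 F [-0.16  0.26 -0.21] w 0.0466 ff 29.999982928857207 q6 0.99
```

>>> arm_command --plan '[{"grip": 0.1, "slide": [0, 0, -0.06], "spin": 0}, {"grip": 0.1, "slide": [0, 0, -0.1], "spin": 0}, {"grip": 0.1, "slide": [0.02, -0.025, -0.1], "spin": 0}, {"grip": 0.1, "slide": [0.08, -0.1, -0.011], "spin": 0}, {"grip": 0.1, "slide": [0.08, -0.1, 0], "spin": 0}, {"grip": 0.1, "slide": [0.07, -0.09, 0], "spin": 0}, {"grip": 0.1, "slide": [0.0488, -0.0589, 0], "spin": 0}, {"grip": 0.1, "slide": [0, 0, 0], "spin": 0}, {"grip": 0.1, "slide": [0, 0, 0], "spin": 0}, {"grip": 0.1, "slide": [0, 0, 0], "spin": 0}]'

```text
time: 16.0
tool_pos: [0.5752, 0.1243, 0.1647]
ee_rot: [3.141, 0.001, 0.275]
wrist_force: [-0.4, -0.7, -1.8]
width: 0.047
finger_force: 30.0
```

```bash
python3 - <<'E'
from h import *
go(.5766,.1286,.165)
p=np.array(sensors.get_obs()['tool_pos'])
s=snapshot('side')
cv2.imwrite('pics/c4.png',cv2.resize(s[200:330,225:355],(520,520),interpolation=2)[:,:,::-1])
for h in (.0294,.0154):print((w2pix('side',p-[0,0,h])-[224.5,199.5])*4)
E
```

```text
t 16.0 pos [0.5752 0.1243 0.1647] rot [3.1412e+00 5.0000e-04 2.7540e-01] slide(norm) [ 0.005  -0.0076 -0.0006] dist 0.0046 F [-0.41 -0.68 -1.77] w 0.047 ff 29.999529272317886 q6 1.41
[256.41960149 225.84515141]
[255.45400512 204.37758273]
```

View pics/c4.png

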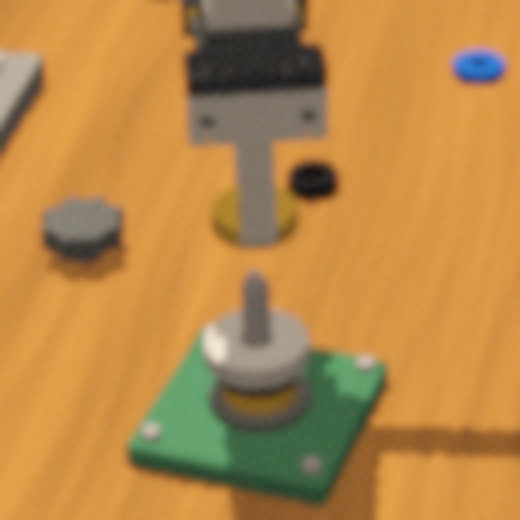

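The brass ring hangs level (crop centre (255,213)) above the spindle and agrees with the TCP projection. A 4.6 mm shift is still missing.

>>> arm_command --plan '[{"grip": 0.1, "slide": [0.005, -0.0076, 0], "spin": 0}, {"grip": 0.1, "slide": [0, 0, 0.02], "spin": 0}, {"grip": 0.1, "slide": [0, 0, 0.01], "spin": 0}, {"grip": 0.1, "slide": [0, 0, 0], "spin": 0}, {"grip": 0.1, "slide": [0, 0, 0], "spin": 0}]'

```text
time: 16.68
tool_pos: [0.5769, 0.1298, 0.1497]
ee_rot: [3.142, 0.0, 0.277]
wrist_force: [-0.0, 0.4, -0.5]
width: 0.0467
finger_force: 30.0
```

```bash
python3 - <<'E'
from h import *
go(.5766,.1286,.150)
E
```

```text
t 16.675 pos [0.5769 0.1298 0.1497] rot [3.1415e+00 1.0000e-04 2.7680e-01] slide(norm) [-0.0013  0.0021 -0.0005] dist 0.0013 F [-0.04  0.38 -0.53] w 0.0467 ff 29.999664835631847 q6 1.42
```

>>> arm_command --plan '[{"grip": 0.1, "slide": [-0.0005, 0.0015, 0.02], "spin": 0}, {"grip": 0.1, "slide": [0, 0, 0.02], "spin": 0}, {"grip": 0.1, "slide": [0, 0, 0.008], "spin": 0}, {"grip": 0.1, "slide": [0, 0, 0], "spin": 0}]'

```text
time: 17.18
tool_pos: [0.5765, 0.129, 0.125]
ee_rot: [-3.141, 0.001, 0.277]
wrist_force: [-0.4, 0.5, -0.4]
width: 0.047
finger_force: 30.0
```

>>> arm_command --plan '[{"grip": 0.1, "slide": [0, 0, 0.006], "spin": 0}, {"grip": 0.1, "slide": [0, 0, 0.008], "spin": 0}, {"grip": 0.1, "slide": [0, 0, 0], "spin": 0}]'

```text
time: 17.55
tool_pos: [0.5768, 0.129, 0.1184]
ee_rot: [3.142, 0.0, 0.277]
wrist_force: [-0.2, -0.1, -1.6]
width: 0.0464
finger_force: 30.0
```

>>> arm_command --plan '[{"grip": 0.1, "slide": [0, 0, 0.012], "spin": 0}, {"grip": 0.1, "slide": [0, 0, 0.012], "spin": 0}, {"grip": 0.1, "slide": [0, 0, 0.012], "spin": 0}, {"grip": 0.1, "slide": [0, 0, 0.006], "spin": 0}, {"grip": 0.1, "slide": [0, 0, 0.002], "spin": 0}, {"grip": 0.1, "slide": [0, 0, 0], "spin": 0}]'

```text
time: 18.3
tool_pos: [0.5769, 0.129, 0.0968]
ee_rot: [3.141, -0.0, 0.277]
wrist_force: [-0.8, -0.4, -1.3]
width: 0.0469
finger_force: 30.0
```

>>> arm_command --plan '[{"grip": 0.1, "slide": [0, 0, 0.003], "spin": 0}, {"grip": 0.1, "slide": [0, 0, 0.002], "spin": 0}, {"grip": 0.1, "slide": [0, 0, 0], "spin": 0}]'

```text
time: 18.68
tool_pos: [0.5769, 0.129, 0.0942]
ee_rot: [3.141, -0.0, 0.277]
wrist_force: [0.2, -0.6, -1.9]
width: 0.0466
finger_force: 30.0
```

>>> arm_command --plan '[{"grip": 0.1, "slide": [0, 0, 0.002], "spin": 0}, {"grip": 0.1, "slide": [0, 0, 0], "spin": 0}]'

```text
time: 18.92
tool_pos: [0.5769, 0.129, 0.0932]
ee_rot: [3.142, -0.0, 0.277]
wrist_force: [-0.1, -0.7, -2.3]
width: 0.0468
finger_force: 30.0
```

>>> arm_command --plan '[{"grip": 0.1, "slide": [0, 0, 0.0015], "spin": 0}, {"grip": 0.1, "slide": [0, 0, 0], "spin": 0}]'

```text
time: 19.18
tool_pos: [0.5769, 0.129, 0.0925]
ee_rot: [3.142, 0.0, 0.277]
wrist_force: [0.8, -0.4, -2.0]
width: 0.0469
finger_force: 30.0
```

>>> arm_command --plan '[{"grip": -0.3, "slide": [0, 0, 0], "spin": 0}, {"grip": -0.3, "slide": [0, 0, 0], "spin": 0}, {"grip": -0.3, "slide": [0, 0, -0.03], "spin": 0}, {"grip": -0.3, "slide": [0, 0, -0.05], "spin": 0}, {"grip": -0.3, "slide": [0, 0, -0.065], "spin": 0}, {"grip": -0.15, "slide": [-0.01, 0.05, 0], "spin": 0}, {"grip": -0.15, "slide": [-0.022, 0.1, 0], "spin": 0}, {"grip": -0.15, "slide": [-0.022, 0.1, 0.02], "spin": 0}, {"grip": -0.15, "slide": [-0.022, 0.1, 0.05], "spin": 0}, {"grip": -0.15, "slide": [-0.02, 0.09, 0.05], "spin": 0}]'

```text
time: 20.42
tool_pos: [0.5917, -0.0977, 0.1065]
ee_rot: [3.14, -0.003, 0.276]
wrist_force: [0.8, 0.3, 0.0]
width: 0.0543
finger_force: 0.0
```

>>> arm_command --plan '[{"grip": -0.15, "slide": [-0.0126, 0.056, 0.016], "spin": 0}, {"grip": -0.15, "slide": [0, 0, 0], "spin": 0}, {"grip": -0.15, "slide": [0, 0, 0], "spin": 0}]'

```text
time: 20.8
tool_pos: [0.5931, -0.1238, 0.0984]
ee_rot: [3.141, -0.002, 0.277]
wrist_force: [1.2, -0.3, 0.3]
width: 0.0542
finger_force: 0.0
```

```bash
python3 - <<'E'
from h import *
go(.5927,-.1243,.0295)
s=snapshot('side')
cv2.imwrite('pics/c5.png',cv2.resize(s[200:330,225:355],(520,520),interpolation=2)[:,:,::-1])
E
```

```text
t 20.8 pos [ 0.5931 -0.1238  0.0984] rot [ 3.1412e+00 -1.9000e-03  2.7710e-01] slide(norm) [-0.0013  0.0007  0.1379] dist 0.0689 F [ 1.18 -0.32  0.29] w 0.0542 ff 0.0 q6 0.99
```

View pics/c5.png

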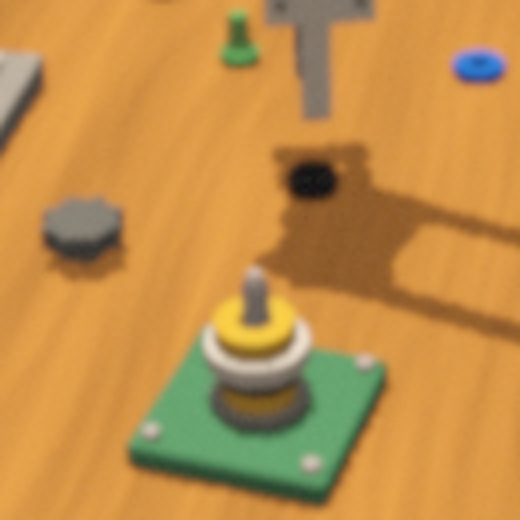

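Brass sits flat on the silver ring on the spindle (crop (255,322)). The black ring at (313,180) lies under the gripper.

>>> arm_command --plan '[{"grip": -0.15, "slide": [-0.001, 0, 0.05], "spin": 0}, {"grip": -0.15, "slide": [0, 0, 0.05], "spin": 0}, {"grip": -0.15, "slide": [0, 0, 0.028], "spin": 0}, {"grip": -0.15, "slide": [0, 0, 0.01], "spin": 0}, {"grip": 0.35, "slide": [0, 0, 0], "spin": 0}, {"grip": 0.35, "slide": [0, 0, 0], "spin": 0}, {"grip": 0.35, "slide": [0, 0, 0], "spin": 0}, {"grip": -0.15, "slide": [0, 0, 0], "spin": 0}, {"grip": -0.15, "slide": [0, 0, 0], "spin": -1}, {"grip": -0.15, "slide": [0, 0, 0], "spin": -1}]'

```text
time: 22.1
tool_pos: [0.5918, -0.1246, 0.0281]
ee_rot: [3.142, 0.0, 0.454]
wrist_force: [0.2, 1.1, 0.5]
width: 0.0538
finger_force: 0.0
```

>>> arm_command --plan '[{"grip": -0.15, "slide": [0, 0, 0], "spin": -1}, {"grip": -0.15, "slide": [0, 0, 0], "spin": -1}, {"grip": -0.15, "slide": [0, 0, 0], "spin": -1}, {"grip": -0.15, "slide": [0, 0, 0], "spin": -1}, {"grip": -0.15, "slide": [0, 0, 0], "spin": -1}, {"grip": -0.15, "slide": [0, 0, 0], "spin": -1}, {"grip": -0.15, "slide": [0, 0, 0], "spin": -1}, {"grip": -0.15, "slide": [0, 0, 0], "spin": -1}, {"grip": -0.15, "slide": [0, 0, 0], "spin": -1}, {"grip": -0.15, "slide": [0, 0, 0], "spin": -1}]'

```text
time: 23.35
tool_pos: [0.5918, -0.1246, 0.0281]
ee_rot: [-3.141, 0.0, 1.327]
wrist_force: [-0.5, 1.0, -0.3]
width: 0.0543
finger_force: 0.0
```

>>> arm_command --plan '[{"grip": -0.15, "slide": [0, 0, 0], "spin": -1}, {"grip": -0.15, "slide": [0, 0, 0], "spin": -1}, {"grip": -0.15, "slide": [0, 0, 0], "spin": -1}, {"grip": -0.15, "slide": [0, 0, 0], "spin": -1}, {"grip": -0.15, "slide": [0, 0, 0], "spin": -1}, {"grip": -0.15, "slide": [0, 0, 0], "spin": -1}, {"grip": 0.35, "slide": [0, 0, 0], "spin": 0}, {"grip": 0.35, "slide": [0, 0, 0], "spin": 0}, {"grip": 0.35, "slide": [0, 0, 0], "spin": 0}]'

```text
time: 24.48
tool_pos: [0.592, -0.1245, 0.0281]
ee_rot: [3.141, 0.0, 1.847]
wrist_force: [0.1, -0.5, 0.4]
width: 0.0358
finger_force: 30.0
```

```bash
python3 - <<'E'
from h import *
go(.5768,.1288,.165)
E
```

```text
t 24.475 pos [ 0.592  -0.1245  0.0281] rot [3.1415e+00 1.0000e-04 1.8469e+00] slide(norm) [ 0.4957  0.1089 -0.2739] dist 0.2884 F [ 0.12 -0.48  0.4 ] w 0.0358 ff 30.00010631745681 q6 -0.58
```

>>> arm_command --plan '[{"grip": 0.35, "slide": [0, 0, -0.06], "spin": 0}, {"grip": 0.35, "slide": [0, 0, -0.1], "spin": 0}, {"grip": 0.35, "slide": [0.05, 0.011, -0.09], "spin": 0}, {"grip": 0.35, "slide": [0.09, 0.02, -0.024], "spin": 0}, {"grip": 0.35, "slide": [0.1, 0.022, 0], "spin": 0}, {"grip": 0.35, "slide": [0.1, 0.022, 0], "spin": 0}, {"grip": 0.35, "slide": [0.09, 0.02, 0], "spin": 0}, {"grip": 0.35, "slide": [0.0657, 0.0139, 0], "spin": 0}, {"grip": 0.35, "slide": [0, 0, 0], "spin": 0}, {"grip": 0.35, "slide": [0, 0, 0], "spin": 0}]'

```text
time: 25.72
tool_pos: [0.5765, 0.1282, 0.1648]
ee_rot: [-3.141, 0.001, 1.847]
wrist_force: [-0.2, 0.6, -0.4]
width: 0.0357
finger_force: 30.0
```

>>> arm_command --plan '[{"grip": 0.35, "slide": [0, 0, 0], "spin": 0}, {"grip": 0.35, "slide": [0, 0, 0], "spin": 0}]'

```text
time: 25.98
tool_pos: [0.5768, 0.1277, 0.165]
ee_rot: [-3.141, 0.0, 1.846]
wrist_force: [-0.7, 0.2, -0.6]
width: 0.0354
finger_force: 30.0
```

```bash
python3 - <<'E'
from h import *
go(.5768,.1288,.125)
E
```

```text
t 25.975 pos [0.5768 0.1277 0.165 ] rot [-3.1415e+00  2.0000e-04  1.8459e+00] slide(norm) [0.0021 0.0007 0.0801] dist 0.0401 F [-0.72  0.21 -0.61] w 0.0354 ff 29.999781902879477 q6 -0.15
```

>>> arm_command --plan '[{"grip": 0.35, "slide": [0.001, 0, 0.02], "spin": 0}, {"grip": 0.35, "slide": [0, 0, 0.03], "spin": 0}, {"grip": 0.35, "slide": [0, 0, 0.02], "spin": 0}, {"grip": 0.35, "slide": [0, 0, 0.01], "spin": 0}, {"grip": 0.35, "slide": [0, 0, 0], "spin": 0}]'

```text
time: 26.6
tool_pos: [0.5761, 0.1293, 0.1243]
ee_rot: [-3.14, -0.0, 1.848]
wrist_force: [-0.6, -0.1, 0.2]
width: 0.0354
finger_force: 30.0
```

>>> arm_command --plan '[{"grip": 0.35, "slide": [0, 0, 0.008], "spin": 0}, {"grip": 0.35, "slide": [0, 0, 0.008], "spin": 0}, {"grip": 0.35, "slide": [0, 0, 0.008], "spin": 0}, {"grip": 0.35, "slide": [0, 0, 0.006], "spin": 0}, {"grip": 0.35, "slide": [0, 0, 0], "spin": 0}]'

```text
time: 27.22
tool_pos: [0.5762, 0.1292, 0.1096]
ee_rot: [-3.141, -0.0, 1.848]
wrist_force: [0.2, 0.1, -0.5]
width: 0.0353
finger_force: 30.0
```

>>> arm_command --plan '[{"grip": 0.35, "slide": [0, 0, 0.004], "spin": 0}, {"grip": 0.35, "slide": [0, 0, 0.003], "spin": 0}, {"grip": 0.35, "slide": [0, 0, 0], "spin": 0}]'

```text
time: 27.6
tool_pos: [0.5764, 0.1293, 0.1064]
ee_rot: [-3.141, 0.0, 1.848]
wrist_force: [0.3, 0.6, -1.2]
width: 0.0354
finger_force: 30.0
```

>>> arm_command --plan '[{"grip": 0.35, "slide": [0, 0, 0.002], "spin": 0}, {"grip": 0.35, "slide": [0, 0, 0], "spin": 0}]'

```text
time: 27.85
tool_pos: [0.5764, 0.1292, 0.1055]
ee_rot: [-3.141, 0.0, 1.848]
wrist_force: [-0.1, -0.3, -0.5]
width: 0.0356
finger_force: 30.0
```

>>> arm_command --plan '[{"grip": 0.35, "slide": [0, 0, 0.001], "spin": 0}, {"grip": 0.35, "slide": [0, 0, 0], "spin": 0}]'

```text
time: 28.1
tool_pos: [0.5765, 0.1293, 0.105]
ee_rot: [-3.142, 0.0, 1.848]
wrist_force: [0.1, 0.5, -0.5]
width: 0.0357
finger_force: 30.0
```

>>> arm_command --plan '[{"grip": 0.0, "slide": [0, 0, 0], "spin": 0}, {"grip": 0.0, "slide": [0, 0, 0], "spin": 0}, {"grip": 0.0, "slide": [0, 0, -0.02], "spin": 0}, {"grip": 0.0, "slide": [0, 0, -0.016], "spin": 0}, {"grip": 0.53, "slide": [0, 0, 0], "spin": 0}, {"grip": 0.53, "slide": [0, 0, 0], "spin": 0}, {"grip": 0.53, "slide": [0, 0, 0], "spin": 0}]'

```text
time: 28.98
tool_pos: [0.5762, 0.1292, 0.1227]
ee_rot: [-3.141, 0.0, 1.848]
wrist_force: [1.1, 0.2, 0.8]
width: 0.0229
finger_force: 0.0
```

```bash
python3 - <<'E'
from h import *
s=snapshot('side');go(.5765,.1290,.12)
cv2.imwrite('pics/c6.png',cv2.resize(s[200:330,225:355],(520,520),interpolation=2)[:,:,::-1])
E
```

```text
t 29.025 pos [0.5762 0.1292 0.1226] rot [-3.1408  0.      1.8476] slide(norm) [-0.0006  0.0004  0.0053] dist 0.0027 F [-0.1   0.02 -0.11] w 0.0223 ff 0.0 q6 -0.15
```

View pics/c6.png

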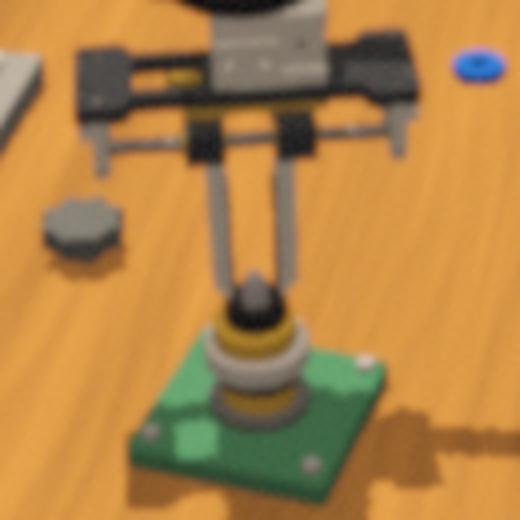

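All three rings are stacked in order (black (255,305), brass, silver), with the fingers straddling the spindle just above the black ring.

>>> arm_command --plan '[{"grip": 0.53, "slide": [-0.0005, 0, 0.006], "spin": 0}, {"grip": 0.53, "slide": [0, 0, 0.004], "spin": 0}, {"grip": 0.53, "slide": [0, 0, 0.002], "spin": 0}, {"grip": 0.53, "slide": [0, 0, 0.002], "spin": 0}]'

```text
time: 29.52
tool_pos: [0.5765, 0.129, 0.1159]
ee_rot: [-3.142, 0.0, 1.848]
wrist_force: [-0.2, 0.2, 3.2]
width: 0.022
finger_force: 1.6
```

>>> arm_command --plan '[{"grip": 0.53, "slide": [0, 0, 0.002], "spin": 0}, {"grip": 0.53, "slide": [0, 0, 0.002], "spin": 0}]'

```text
time: 29.78
tool_pos: [0.5766, 0.129, 0.1148]
ee_rot: [3.141, 0.0, 1.848]
wrist_force: [-2.8, -1.7, 3.6]
width: 0.0221
finger_force: 1.9
```

>>> arm_command --plan '[{"grip": 0.53, "slide": [0, 0, 0.002], "spin": 0}, {"grip": 0.53, "slide": [0, 0, 0.002], "spin": 0}]'

```text
time: 30.02
tool_pos: [0.5766, 0.129, 0.1123]
ee_rot: [3.141, 0.0, 1.848]
wrist_force: [-1.1, -0.8, 3.9]
width: 0.0221
finger_force: 1.8
```

>>> arm_command --plan '[{"grip": 0.53, "slide": [0, 0, 0.002], "spin": 0}, {"grip": 0.53, "slide": [0, 0, 0.002], "spin": 0}]'

```text
time: 30.28
tool_pos: [0.5766, 0.129, 0.11]
ee_rot: [3.141, 0.0, 1.848]
wrist_force: [-0.5, 0.0, 3.4]
width: 0.0223
finger_force: 1.8
```

>>> arm_command --plan '[{"grip": 0.53, "slide": [0, 0, 0.002], "spin": 0}, {"grip": 0.53, "slide": [0, 0, 0.001], "spin": 0}]'

```text
time: 30.52
tool_pos: [0.5766, 0.129, 0.1086]
ee_rot: [3.141, 0.0, 1.848]
wrist_force: [-0.7, -0.5, 4.6]
width: 0.022
finger_force: 2.3
```

>>> arm_command --plan '[{"grip": 0.53, "slide": [0, 0, 0.002], "spin": 0}, {"grip": 0.53, "slide": [0, 0, 0.001], "spin": 0}]'

```text
time: 30.78
tool_pos: [0.5766, 0.129, 0.1081]
ee_rot: [3.141, 0.0, 1.848]
wrist_force: [-2.7, -0.0, 7.7]
width: 0.022
finger_force: 4.1
```

>>> arm_command --plan '[{"grip": 0.53, "slide": [0, 0, 0.001], "spin": 0}, {"grip": 0.53, "slide": [0, 0, 0], "spin": 0}]'

```text
time: 31.02
tool_pos: [0.5766, 0.129, 0.108]
ee_rot: [3.141, 0.0, 1.848]
wrist_force: [-1.9, -0.4, 8.3]
width: 0.0221
finger_force: 4.2
```

>>> arm_command --plan '[{"grip": 0.53, "slide": [0, 0, 0.002], "spin": 0}, {"grip": 0.53, "slide": [0, 0, 0], "spin": 0}]'

```text
time: 31.28
tool_pos: [0.5767, 0.129, 0.1076]
ee_rot: [3.141, 0.0, 1.848]
wrist_force: [-4.1, -0.6, 10.9]
width: 0.0222
finger_force: 5.2
```

>>> arm_command --plan '[{"grip": 0.53, "slide": [0, 0, 0.002], "spin": 0}, {"grip": 0.53, "slide": [0, 0, 0], "spin": 0}]'

```text
time: 31.52
tool_pos: [0.5767, 0.129, 0.1073]
ee_rot: [3.14, 0.0, 1.848]
wrist_force: [-5.3, -0.7, 13.9]
width: 0.0217
finger_force: 6.5
```

>>> arm_command --plan '[{"grip": 0.53, "slide": [0, -0.001, 0.0015], "spin": 0}, {"grip": 0.53, "slide": [0, 0, 0], "spin": 0}]'

```text
time: 31.78
tool_pos: [0.5766, 0.129, 0.1072]
ee_rot: [3.139, 0.001, 1.848]
wrist_force: [-4.5, -1.2, 14.0]
width: 0.0217
finger_force: 7.1
```

>>> arm_command --plan '[{"grip": 0.53, "slide": [0, -0.001, 0.0014], "spin": 0}, {"grip": 0.53, "slide": [0, 0, 0], "spin": 0}, {"grip": 0.53, "slide": [0, 0, 0], "spin": 0}]'

```text
time: 32.15
tool_pos: [0.5766, 0.129, 0.107]
ee_rot: [3.137, 0.001, 1.848]
wrist_force: [-5.1, -1.0, 15.4]
width: 0.0222
finger_force: 7.6
```

>>> arm_command --plan '[{"grip": 0.53, "slide": [0, 0, 0.0004], "spin": 0}, {"grip": 0.53, "slide": [0, 0, 0], "spin": 0}, {"grip": 0.53, "slide": [0, 0, 0], "spin": 0}, {"grip": 0.53, "slide": [0, 0, 0], "spin": 0}, {"grip": 0.53, "slide": [0, 0, 0], "spin": 0}]'

```text
time: 32.78
tool_pos: [0.5766, 0.129, 0.107]
ee_rot: [3.137, 0.001, 1.848]
wrist_force: [-5.3, -0.1, 16.0]
width: 0.0222
finger_force: 8.0
```

>>> arm_command --plan '[{"grip": 0.53, "slide": [0, 0, 0], "spin": 0}, {"grip": 0.53, "slide": [0, 0, 0], "spin": 0}, {"grip": 0.53, "slide": [0, 0, 0], "spin": 0}, {"grip": 0.53, "slide": [0, 0, 0], "spin": 0}, {"grip": 0.53, "slide": [0, 0, 0], "spin": 0}]'

```text
time: 33.4
tool_pos: [0.5766, 0.129, 0.107]
ee_rot: [3.137, 0.001, 1.848]
wrist_force: [-4.7, -0.1, 16.1]
width: 0.0222
finger_force: 8.0
```

>>> arm_command --plan '[{"grip": 0.53, "slide": [0, 0.001, -0.004], "spin": 0}, {"grip": 0.53, "slide": [0, 0.001, -0.004], "spin": 0}, {"grip": 0.53, "slide": [0, 0, -0.006], "spin": 0}, {"grip": 0.53, "slide": [0, 0, -0.01], "spin": 0}, {"grip": 0.4, "slide": [0, 0, -0.03], "spin": 0}, {"grip": 0.4, "slide": [0, 0, -0.08], "spin": 0}, {"grip": 0.4, "slide": [0, 0, -0.08], "spin": 0}, {"grip": 0.4, "slide": [-0.08, 0, -0.04], "spin": 0}, {"grip": 0.4, "slide": [-0.08, 0, 0], "spin": 0}, {"grip": 0.4, "slide": [0, 0, 0], "spin": 0}]'

```text
time: 34.65
tool_pos: [0.5992, 0.0497, 0.231]
ee_rot: [3.14, 0.001, 1.844]
wrist_force: [-0.9, -0.1, 0.4]
width: 0.0283
finger_force: 0.0
```

>>> arm_command --plan '[{"grip": 0.4, "slide": [0, 0, 0], "spin": 0}, {"grip": 0.4, "slide": [0, 0, 0], "spin": 0}]'

```text
time: 34.9
tool_pos: [0.5981, 0.0531, 0.2299]
ee_rot: [-3.141, -0.0, 1.849]
wrist_force: [-0.2, 0.4, -0.6]
width: 0.0282
finger_force: 0.0
```

```bash
python3 - <<'E'
from h import *
s=snapshot('side');go(.5765,.1290,.12)
cv2.imwrite('pics/c7.png',cv2.resize(s[180:340,220:420],(800,600),interpolation=2)[:,:,::-1])
E
```

```text
t 34.95 pos [0.5981 0.0532 0.2298] rot [-3.1413e+00 -3.0000e-04  1.8491e+00] slide(norm) [1.577e-01 2.000e-04 2.197e-01] dist 0.1352 F [-0.83  0.12  0.88] w 0.0284 ff 0.0 q6 -0.28
```

View pics/c7.png

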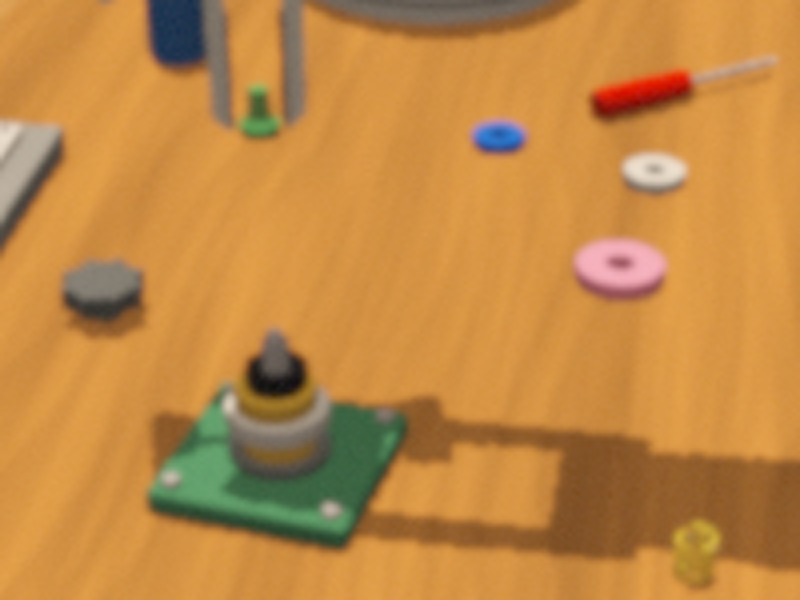

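The stack is seated low on the stand at (277,415), in the right order. The gripper is clear and the bystanders haven't moved.

```bash
python3 -c "
from bench import ticket
print(ticket.close_job())"
```

```text
the job is handed in; nothing more can be done
None
```

The three spacers are threaded on the spindle in the order large, medium, small; I pushed the stack onto its cushioned stop, leaned on it with about 16 N (plus about 5 N sideways) for over a second, moved clear and handed the job in at about 35 s.

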